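# Lock a workpiece carrier in its nest with a T-handle key

## Task

Slide the carrier along its curved guide, without lifting it out, round the corner until it is fully home against the stop at the far end. Then use the square T-handle key to turn the recessed screw clockwise until its latch bar lies fully across the track behind the carrier, and put the key back upright in its wooden holder, fully down. Do not push the latch bar with the gripper, and do not knock over the block stack or the oil bottle.

Things in the scene. Friction and masses are not known exactly. Their poses are not given: they have to be found in the camera images.
- fixture: Fixed aluminium base plate, 10 mm thick, carrying an L-shaped guide track between two dark rails (8 mm thick, tops 22 mm above the bench). Origin on the bench surface, below the centre of the track's corner arc. In its own axes the plate spans x -129 to 176 mm, y -185 to 115 mm
- bend (a point): Centre of the track's corner arc, on the plate's top, axes as the fixture's. The track is 64 mm wide. From here, in mm: its centre line runs along x = -75 from y = -165 to y = 0, then a quarter arc of radius 75 about this point, then along y = 75 from x = 0 to x = 142, where a 20 mm high steel stop closes it
- guard_top (a point): Middle of the top of the grey square guard round the screw, 75 mm above the bench: 60 x 60 mm outside, on posts, with a 44 x 44 mm square well down to the screw, whose axis is at its middle (fixture x = 48, y = 8 mm). Axes as the fixture's
- nest (a point): Where the middle of the carrier's underside lies when the carrier is against the stop: on the track's centre line, x = 102, y = 75 mm in the fixture's axes, 10 mm above the bench. Axes as the fixture's; the second leg of the track runs along +x to the stop
- hub_grip (a point): The loose carrier (about 0.6 kg) in the track's first leg: a black plate with round ends, 80 x 50 x 24 mm, with a steel flange (46 mm diameter, 4 mm) and an upright round steel hub on it, 30 mm diameter, 50 mm high, top 88 mm above the bench. Slides easily. This point: on the hub's axis, 54 mm above the carrier's underside, 24 mm below the hub's top. z up, x along the carrier
- latch (a joint): Angle of the screw and its latch bar (rad): 0 = bar along the fixture's -x (open); grows clockwise from above to a hard end stop at 1.57 = bar along the fixture's +y, across the track behind the carrier. Steel bar 16 mm wide, 12 mm thick, 24 to 36 mm above the bench (over the rails), reaching 72 mm from the screw's axis. Friction about 0.2 N m, no spring: stays where left
- socket (a point): Floor of the screw's square socket, on the screw's axis, 28 mm above the bench. The socket is 25 x 25 mm, 22 mm deep, open upward (mouth 50 mm above the bench, 25 mm below the guard's top); its sides lie along this point's x and y, which turn with the screw
- key_grip (a point): Centre of the T-handle key's dark flat-sided hub, 30 (x) x 18 (y) x 50 (z) mm. Key 0.3 kg, upright in its holder, z up. Round cross bar, 12 mm thick, 120 long, along x, 12 mm above this point. Flange, 54 mm diameter, 6 thick, its top 25 mm below this point; under it a 20 mm square shank (sides along x, y). Tip 101 mm below this point; last 7 mm taper to a 10 mm round point
- key_tip (a point): Middle of the lower end of the key's shank; axes as key_grip
- holder_mouth (a point): Centre of the mouth of the holder's 32 x 32 mm square through hole, in the top of a fixed light-wood block 90 x 90 x 78 mm. In it the key hangs by its flange, so that its tip is 70 mm below this point, at any yaw
- blocks: Loose stack of wooden blocks glued together, about 50 x 60 mm, 135 mm tall, standing; origin at its underside
- oiler: White oil bottle, 52 mm diameter, 130 mm tall, standing loose; origin at its underside
There are look-alikes about, which are no part of the job. Leave any green or purple look-alike of the part that bears key_grip alone.

How it is judged:
By the outcome, as a careful person would: the job done as asked, in the order asked, and still so for the second after the job is handed in, with the robot touching nothing.
It also fails if it takes over 72 s, if anything falls off the work surface, if the arm or the gripper's body presses on something with over 40 N, if the wrist force passes 120 N, or if a joint passes its speed limit or range.

## Robot

A 6-joint arm with a two-finger parallel gripper is mounted at the origin on the work surface. World frame = base frame: x ahead of the robot, y to its left, z up, the work surface at z = 0. Lengths are in m, angles in rad, forces in N, time in s.
With the tool pointing down it reaches from about 0.3 to 0.775 m from the base axis. Payload 14.6 kg.
Tool frame: the origin (TCP) lies midway between the tips of the shut fingers; the grasp point (between the pads) lies 19 mm behind it; z points along the fingers, y is the direction in which the jaws open and shut (so a half turn about z gives the same grasp; the last joint's range is limited). The gripper opens to 94 mm and grips with 3 to 60 N. Pads are 16 mm wide; open, the fingers measure 119 mm over their backs; the gripper's body (75 mm by 177 mm) begins 78 mm behind the grasp point.
Start: joints at [1.227, 0.3, 1.521, -0, 1.321, -0.067], TCP at [0.15, 0.529, 0.184] pointing down, gripper open.
Joint ranges: [-3.03, 3.03], [-0.79, 2.21], [0.23, 2.52], [-1.04, 4.18], [0, 3.07], [-2.55, 2.55]. Speed limits (rad/s): [2.22, 2.22, 2.57, 3.14, 3.14, 3.14].

## Interface

Orientations are given as a 3x3 rotation matrix whose columns are the frame's x, y, z axes.
In Python, from bench import bot, eyes gives the robot as it stands. The module is installed in compiled form; this text tells all that it offers.
- The arm moves only by the shell command python3 -m jog 'ROWS' [FORCE]. ROWS is JSON, a list that holds one entry, the list of rows, each a list of 7 numbers: the shift along the tool's x, y, z in m, then the turn, a rotation vector about the tool's x, y, z in rad, then the finger opening in m, from 0 to 0.094. A call has 1 to 5 rows; each row is the pose to reach, as a shift and turn from the pose commanded when the call began, along the tool's axes at that moment; what a row does not reach only later rows make up. A row lasts 1/10 s, in which the tool goes at most 50 mm and 8.59 degrees, less where a joint would pass 70% of its speed; a pose out of reach is approached as far as the arm can. A call with a gripper value outside its range is refused whole. The fingers move at their own pace and stop on an object; FORCE is the grip in N (left out, the last holds). Time passes only in rows, so rows that repeat a pose let the fingers close. It gives the time, the measured TCP pose, the force and the opening at its end, in the units of the state.
- bot.sense(): the state, without advancing time (a new reading comes with each control period).
- eyes.camera(name): name is "side" or "top"; returns a dict with "frame" (384x512x3 uint8, blue, green, red), "range_z" (384x512 float32, m along the optical axis (not along the pixel's ray), 0 where there is no reading), "K" (3x3 intrinsics, pixels), "distortion" ([k1, k2, p1, p2, k3] as OpenCV has them; the pictures are not rectified), "R" (3x3) and "t" (3): a world point X has camera coordinates R X + t. Camera axes: x right, y down, z forward; pixel columns grow to the right and rows downward; lengths in m; the calibration is good to about 2 mm. A picture is of the moment at which its call begins.
- bot.finish_job(): hands the job in, once; it reports no verdict.
Trained networks look in the newest picture that a camera, given by its name, has taken for a name from the list of things; names that differ only in an ending like _2 or _b are one class to them, and where a whole thing is asked for, a point or a joint stands for the part that bears it (a point fixed in the world has none). Each returns a list of dicts, best first, with "conf" (0 to 1); they miss things now and then, are a little off and sometimes report something else, mostly with a low value. They report only what shows in the picture. A call takes as long as a camera call. They do not tell look-alikes from the thing itself.
- eyes.spot_in(camera, target): "xyz" ([x, y, z] in m, in world coordinates, good to about 4 mm: the middle of the surface that is visible of it).
- eyes.regions_of(camera, target): "mask" (384x512 bool, what is visible of it).
- eyes.tip_of(camera, target): "xyz" ([x, y, z] in m, in world coordinates, good to about 4 mm: a listed point, or the origin of a listed thing).
The state is a dict: "clock": time; "q": joint angles; "dq": joint speeds; "joint_torque": joint torques, N m; "ee_pos": TCP position; "tcp_rot": TCP orientation; "wrist_force": force on the tool from outside, world axes, zero at the start; "ft_torque": the same for the moment, N m; "width": finger opening in m.
Only numpy, scipy, OpenCV 4.12 (cv2) and the standard library are available. Lean on these libraries where they do the work, as an engineer would, in place of code of your own. Each camera call takes 0.05 s, during which the arm holds its last target. There are 200 camera calls.

## Working session

There is one attempt and no reset: what is moved stays moved. The work goes in short steps, Python scripts to look and compute and a shell command to move; the robot and the scene stay as the last step left them, time stands still between calls to the robot, and variables do not carry over. Pictures are saved under pics/ and viewed, about 8 in all and at most 12, crops included, and the job is handed in when it is done.

```bash
mkdir -p pics
cat > h.py <<'E'
import numpy as np, cv2
from bench import bot, eyes
def pts(c):
    h,w=c["range_z"].shape; u,v=np.meshgrid(np.arange(w),np.arange(h))
    n=cv2.undistortPoints(np.stack([u,v],-1).reshape(-1,1,2).astype(float),np.array(c["K"]),np.array(c["distortion"])).reshape(h,w,2)
    z=c["range_z"][...,None]; P=np.concatenate([n*z,z],-1)
    return (P-np.array(c["t"]))@np.array(c["R"])
E
python3 - <<'E'
from h import *
np.set_printoptions(precision=3,suppress=True)
print(bot.sense())
ims=[]
for n in("side","top"):
    c=eyes.camera(n); ims.append(c["frame"]); np.save(f"{n}.npy",pts(c)); cv2.imwrite(f"pics/{n}0.png",c["frame"])
    for t in ["fixture","bend","guard_top","nest","hub_grip","socket","key_grip","key_tip","holder_mouth","blocks","oiler"]:
        print(n,t,[(np.round(d["xyz"],3).tolist(),round(d["conf"],2)) for d in eyes.tip_of(n,t)][:4])
E
```

```text
{'clock': 0.0, 'q': array([ 1.227,  0.3  ,  1.522, -0.   ,  1.321, -0.067]), 'dq': array([ 0.001, -0.001,  0.   , -0.   ,  0.   ,  0.001]), 'joint_torque': array([ -0.   , -53.18 , -35.274,   0.071,   0.024,  -0.   ]), 'ee_pos': array([0.15 , 0.529, 0.184]), 'tcp_rot': array([[-0.962,  0.273, -0.   ],
       [ 0.273,  0.962, -0.001],
       [ 0.   , -0.001, -1.   ]]), 'wrist_force': array([ 0.91 , -0.038,  0.379]), 'ft_torque': array([0.02 , 0.016, 0.015]), 'width': 0.09401143614593942}
side fixture [([0.533, -0.029, -0.002], 0.91)]
side bend []
side guard_top [([0.576, -0.024, 0.074], 0.93)]
side nest []
side hub_grip [([0.457, -0.126, 0.061], 0.57)]
side socket [([0.58, -0.027, 0.029], 0.68)]
side key_grip [([0.517, -0.503, 0.098], 0.91), ([0.438, -0.354, 0.11], 0.73), ([0.268, -0.216, 0.102], 0.7)]
side key_tip [([0.269, -0.215, -0.003], 0.9), ([0.519, -0.5, -0.0], 0.85)]
side holder_mouth [([0.44, -0.359, 0.077], 0.84), ([0.458, -0.123, 0.061], 0.7)]
side blocks [([0.614, -0.398, -0.0], 0.7)]
side oiler [([0.628, 0.402, 0.001], 0.55)]
top fixture [([0.526, -0.035, 0.003], 0.63)]
top bend [([0.534, -0.033, 0.012], 0.91), ([0.577, -0.029, 0.028], 0.32)]
top guard_top [([0.577, -0.027, 0.074], 0.96)]
top nest [([0.635, 0.045, 0.007], 0.75)]
top hub_grip [([0.457, -0.128, 0.064], 0.88)]
top socket [([0.579, -0.026, 0.026], 0.78)]
top key_grip [([0.518, -0.499, 0.1], 0.84), ([0.266, -0.218, 0.099], 0.66), ([0.439, -0.358, 0.103], 0.64), ([0.634, 0.045, 0.01], 0.23)]
top key_tip [([0.521, -0.502, 0.001], 0.54)]
top holder_mouth [([0.441, -0.355, 0.077], 0.91)]
top blocks [([0.614, -0.403, -0.002], 0.64)]
top oiler [([0.632, 0.402, 0.001], 0.78)]
```

View pics/side0.png

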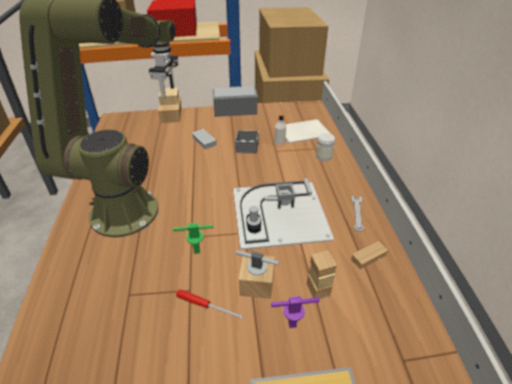

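View pics/top0.png

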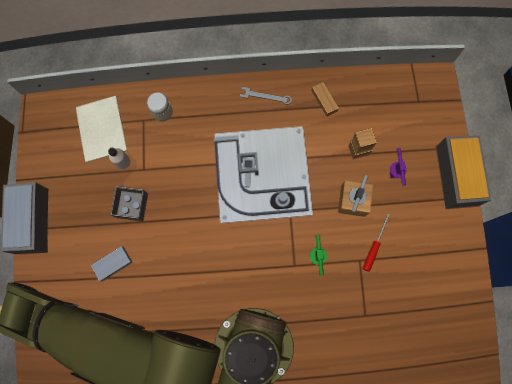

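Run:
```python
from h import *
np.set_printoptions(precision=4,suppress=True)
P=np.load("top.npy");F=cv2.imread("pics/top0.png")
def sel(x,y,r,z0,z1):
    return (np.hypot(P[...,0]-x,P[...,1]-y)<r)&(P[...,2]>z0)&(P[...,2]<z1)
def rect(m): 
    q=P[m][:,:2].astype(np.float32); return len(q),cv2.minAreaRect(q),np.median(P[m][:,2])
print("guard",rect(sel(.577,-.027,.06,.065,.085)))
print("hub",rect(sel(.457,-.127,.03,.08,.1)))
print("holder",rect(sel(.44,-.356,.08,.07,.084)))
for k in[(.44,-.356),(.518,-.5),(.267,-.217)]:
    m=sel(*k,.08,.112 if k[0]!=.44 else .10,.2); print("key",rect(m),F[m].mean(0)); mm=sel(*k,.08,.095,.2);print(P[mm][:,2].max())
    q=P[m][:,:2]; print(q.mean(0),np.linalg.svd(q-q.mean(0),full_matrices=False)[2][0])
print("oil",rect(sel(.63,.402,.06,.05,.2)),"blocks",rect(sel(.614,-.4,.06,.1,.2)))
```

```text
guard (183, ((0.5779396295547485, -0.02669491246342659), (0.06191221624612808, 0.05993910878896713), 0.6598096489906311), np.float64(0.07404542458309747))
hub (70, ((0.45462632179260254, -0.1270635724067688), (0.025065036490559578, 0.028146933764219284), 86.98796844482422), np.float64(0.08715057231771495))
holder (608, ((0.4401509761810303, -0.3586408197879791), (0.09348419308662415, 0.09338507056236267), 77.46631622314453), np.float64(0.07784296275923264))
key (187, ((0.4407426714897156, -0.35864126682281494), (0.017956087365746498, 0.12136201560497284), 66.38333129882812), np.float64(0.12700894184770367)) [ 97.4225  99.4973 101.5508]
0.13828948517571746
[ 0.4385 -0.3572] [-0.8995  0.4368]
key (169, ((0.5166881084442139, -0.5008882284164429), (0.020690351724624634, 0.11818701028823853), 89.0914077758789), np.float64(0.1193506524358106)) [110.9467  38.6331  93.6391]
0.13590236890299015
[ 0.5157 -0.5004] [-1.     -0.0061]
key (175, ((0.26355409622192383, -0.21753095090389252), (0.018268071115016937, 0.11991994082927704), 87.80439758300781), np.float64(0.11988333704988947)) [ 46.84   119.7086  45.9257]
0.13338182729571185
[ 0.2637 -0.2177] [-0.9998 -0.0191]
oil (256, ((0.6261683702468872, 0.39396730065345764), (0.04611968621611595, 0.049778323620557785), 52.227237701416016), np.float64(0.08958646072167968)) blocks (351, ((0.611160159111023, -0.3961857557296753), (0.053760625422000885, 0.05633421987295151), 10.74598217010498), np.float64(0.13332824850448277))
```

The side and top views agree on the layout. The silver key, at top (358,195), is in the wooden holder, the purple look-alike is at (400,168) and the green one at (319,255). The carrier hub is at (284,200), the guard at (248,162), and the bar is open toward the robot. Next I refine the fixture pose and work out the first move.

```bash
cat >> h.py <<'E'
def go(x,y,z,Jdeg):
    "remaining shift/turn in tool axes to TCP target with jaws along J"
    s=bot.sense(); R=np.array(s["tcp_rot"]); J=np.deg2rad(Jdeg)
    T=np.array([[-np.sin(J),np.cos(J),0],[np.cos(J),np.sin(J),0],[0,0,-1.]])
    return np.round(R.T@(np.array([x,y,z])-s["ee_pos"]),4), np.round(cv2.Rodrigues(R.T@T)[0].ravel(),4)
def st():
    s=bot.sense(); R=s["tcp_rot"]
    print("t%.1f"%s["clock"],np.round(s["ee_pos"],4),"J%.2f"%np.rad2deg(np.arctan2(R[1,1],R[0,1])),"F",np.round(s["wrist_force"],1),"w%.4f"%s["width"],"q6 %.2f"%s["q"][5])
E
python3 - <<'E'
from h import *
from scipy.optimize import minimize
np.set_printoptions(precision=4,suppress=True)
P=np.load("top.npy");F=cv2.imread("pics/top0.png").astype(int)
reg=(abs(P[...,0]-.55)<.25)&(abs(P[...,1]+.07)<.25)
m=reg&(P[...,2]>.003)&(P[...,2]<.018)&(F.max(2)-F.min(2)<30)&(F.min(2)>120)
m=cv2.morphologyEx(m.astype(np.uint8),cv2.MORPH_OPEN,np.ones((3,3)))
n,l,s,_=cv2.connectedComponentsWithStats(m); k=1+s[1:,4].argmax(); m=l==k
# outer edge: fill
q=P[m][:,:2].astype(np.float32); r=cv2.minAreaRect(q); print(len(q),r)
a=np.deg2rad(r[2]); a=(a+np.pi/4)%(np.pi/2)-np.pi/4; C=np.array(r[0]); R=np.array([[np.cos(a),-np.sin(a)],[np.sin(a),np.cos(a)]])
print("yaw",np.rad2deg(a),"bend",C-R@[.0235,-.035],"screw",C-R@[.0235,-.035]+R@[.048,.008])
# rails: dark, z~22
d=reg&(P[...,2]>.017)&(P[...,2]<.027)&(F.max(2)<90)
Q=P[d][:,:2]; b=C-R@[.0235,-.035]; Q=(Q-b)@R
def cost(p):
    c,s=np.cos(p[2]),np.sin(p[2]); L=(Q-p[:2])@np.array([[c,-s],[s,c]])
    D=np.where(L[:,1]<0,abs(L[:,0]+.075),np.where(L[:,0]>0,abs(L[:,1]-.075),abs(np.hypot(*L.T)-.075)))
    return np.minimum(abs(D-.036),.012).mean()
res=min((minimize(cost,[x,y,t],method="Nelder-Mead") for x in(-.004,.004) for y in(-.004,.004) for t in(-.02,.02)),key=lambda r:r.fun)
print(len(Q),res.fun,"bend",b+R@res.x[:2],"yaw",np.rad2deg(a+res.x[2]))
print(go(.456,-.127,.15,90))
E
```

```text
3172 ((0.592643141746521, -0.09742366522550583), (0.22839245200157166, 0.24193929135799408), 0.9989454746246338)
yaw 0.9989454746246362 bend [ 0.5685 -0.0628] screw [ 0.6164 -0.054 ]
426 0.0035762629397636633 bend [ 0.528  -0.0345] yaw 0.8378019416596766
(array([-0.4733, -0.5475,  0.0345]), array([-0.    , -0.    , -0.2768]))
```

```bash
python3 -m jog '[[[-0.473,-0.547,0,0,0,0,0.094],[-0.473,-0.547,0,0,0,0,0.094],[-0.473,-0.547,0,0,0,0,0.094],[-0.473,-0.547,0,0,0,0,0.094],[-0.473,-0.547,0,0,0,0,0.094]]]' 
python3 -c "
from h import *
st();print(go(.455,-.127,.13,90))"
```

```text
clock: 1.7
ee_pos: [0.2562, 0.3007, 0.1845]
tcp_rot: [[-0.962, 0.273, 0.0], [0.273, 0.962, 0.0], [-0.0, 0.0, -1.0]]
wrist_force: [0.9, 0.9, 1.0]
width: 0.0943
t1.7 [0.2562 0.3007 0.1845] J74.18 F [0.9 0.9 1. ] w0.0943 q6 -0.52
(array([-0.3079, -0.3573,  0.0545]), array([ 0.0004,  0.0004, -0.2762]))
```

```bash
python3 -m jog '[[[-0.308,-0.357,0,0,0,-0.276,0.094],[-0.308,-0.357,0,0,0,-0.276,0.094],[-0.308,-0.357,0,0,0,-0.276,0.094],[-0.308,-0.357,0,0,0,-0.276,0.094],[-0.308,-0.357,0,0,0,-0.276,0.094]]]' >/dev/null
python3 -c "
from h import *
st();print(go(.455,-.127,.11,90))"
```

```text
t2.2 [0.3536 0.0929 0.1849] J89.98 F [0.  0.2 0.5] w0.0939 q6 -1.41
(array([-0.1014, -0.2198,  0.075 ]), array([ 0.0002,  0.0011, -0.0004]))
```

```bash
python3 -m jog '[[[-0.101,-0.220,0,0,0,0,0.094],[-0.101,-0.220,0,0,0,0,0.094],[-0.101,-0.220,0,0,0,0,0.094],[-0.101,-0.220,0,0,0,0,0.094],[-0.101,-0.220,0.04,0,0,0,0.094]]]' >/dev/null
python3 -m jog '[[[0,0,0,0,0,0,0.094],[0,0,0,0,0,0,0.094]]]' >/dev/null
python3 -c "
from h import *
st();print(go(.455,-.127,.045,90))
c=eyes.camera('top'); cv2.imwrite('pics/top1.png',cv2.resize(c['frame'][110:230,200:380],None,fx=4,fy=4))
print([(np.round(d['xyz'],3),d['conf']) for d in eyes.tip_of('top','hub_grip')])"
```

```text
t2.9 [ 0.4512 -0.1201  0.1496] J89.88 F [1.1 1.1 0.6] w0.0940 q6 -1.91
(array([-0.004 , -0.007 ,  0.1046]), array([ 0.0007, -0.0016, -0.0021]))
[]
```

```bash
python3 -m jog '[[[-0.004,-0.007,0,0,0,0,0.094],[-0.004,-0.007,0.05,0,0,0,0.094],[-0.004,-0.007,0.09,0,0,0,0.094],[-0.004,-0.007,0.104,0,0,0,0.094],[-0.004,-0.007,0.104,0,0,0,0.094]]]' >/dev/null
python3 -c "
from h import *
st();print(go(.455,-.127,.045,90))"
python3 -m jog '[[[0,0,0,0,0,0,0.04],[0,0,0,0,0,0,0.03],[0,0,0,0,0,0,0.02],[0,0,0,0,0,0,0.02],[0,0,0,0,0,0,0.02]]]' 20 >/dev/null
python3 -c "
from h import *
st()"
```

```text
t3.5 [ 0.455  -0.1264  0.045 ] J90.01 F [0.5 0.2 0.8] w0.0940 q6 -1.92
(array([ 0.    , -0.0006,  0.    ]), array([ 0.0008, -0.0021,  0.0002]))
t4.0 [ 0.4557 -0.1271  0.0465] J89.95 F [-1.2  0.2  0.4] w0.0576 q6 -1.92
```

```bash
python3 -m jog '[[[0,0,0,0,0,0,0.02],[0,0,0,0,0,0,0.02],[0,0,0,0,0,0,0.02],[0,0,0,0,0,0,0.02],[0,0,0,0,0,0,0.02]]]' 20 >/dev/null
python3 -c "
from h import *
st()
c=eyes.camera('top'); cv2.imwrite('pics/top1.png',cv2.resize(c['frame'][110:230,200:380],None,fx=4,fy=4))"
```

```text
t4.5 [ 0.4555 -0.127   0.046 ] J89.96 F [0.4 0.8 0.4] w0.0293 q6 -1.92
```

View pics/top1.png

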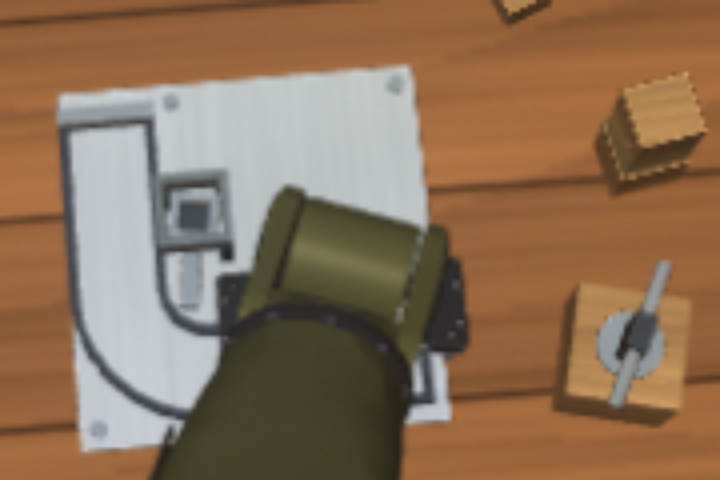

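Picture 3: the jaws are shut on the hub (width 29 mm) with the arm over it, and the track ahead is clear. Now the first leg.

```bash
python3 -m jog '[[[0,0.02,0,0,0,-0.005,0.02],[0,0.04,0,0,0,-0.01,0.02],[0.001,0.06,0,0,0,-0.014,0.02],[0.001,0.08,0,0,0,-0.014,0.02],[0.001,0.0915,0,0,0,-0.014,0.02]]]' >/dev/null
python3 -c "
from h import *
st();print(go(.454,-.0355,.045,90.8))"
```

```text
t5.0 [ 0.4546 -0.0346  0.046 ] J90.80 F [-0.3 -1.9 -0.8] w0.0295 q6 -1.74
(array([ 0.0006, -0.0009,  0.001 ]), array([-0.0002, -0.0001, -0.    ]))
```

```bash
python3 -m jog '[[[-0.0006,0.0098,0,0,0,0.131,0.02],[-0.0026,0.0194,0,0,0,0.262,0.02],[-0.0057,0.0287,0,0,0,0.393,0.02],[-0.01,0.0375,0,0,0,0.524,0.02],[-0.0155,0.0457,0,0,0,0.6545,0.02]]]' >/dev/null
python3 -c "
from h import *
st();a=np.deg2rad(90.8+90-37.5);print(go(.529+.075*np.cos(a),-.0345+.075*np.sin(a),.046,53.3))"
python3 -m jog '[[[-0.0006,0.0098,0,0,0,0.131,0.02],[-0.0026,0.0194,0,0,0,0.262,0.02],[-0.0057,0.0287,0,0,0,0.393,0.02],[-0.01,0.0375,0,0,0,0.524,0.02],[-0.0155,0.0457,0,0,0,0.6545,0.02]]]' >/dev/null
python3 -c "
from h import *
st();a=np.deg2rad(90.8+90-75);print(go(.529+.075*np.cos(a),-.0345+.075*np.sin(a),.046,15.8))"
```

```text
t5.5 [0.4696 0.0105 0.046 ] J52.95 F [-1.7 -1.1  0.7] w0.0295 q6 -0.98
(array([ 0.0004, -0.0006,  0.    ]), array([-0.0004, -0.0001, -0.0062]))
t6.0 [0.5095 0.0378 0.046 ] J15.45 F [-2.5  1.1  1.8] w0.0296 q6 -0.27
(array([ 0.0001, -0.0009,  0.    ]), array([-0.0005, -0.    , -0.0061]))
```

```bash
python3 -m jog '[[[-0.0006,0.0093,0,0,0,0.131,0.02],[-0.0023,0.0186,0,0,0,0.256,0.02],[-0.0103,0.0495,0,0,0,0.256,0.02],[-0.018,0.0785,0,0,0,0.256,0.02],[-0.0243,0.1027,0,0,0,0.256,0.02]]]' >/dev/null
python3 -c "
from h import *
st();print(go(.630,.0419,.046,.8))"
```

```text
t6.5 [0.6159 0.0421 0.046 ] J1.09 F [-2.4 -0.3  5.5] w0.0295 q6 -0.01
(array([-0.0004,  0.0141,  0.    ]), array([-0.0003,  0.0001,  0.005 ]))
```

Now creep into the stop.

```bash
python3 -m jog '[[[0,0.005,0,0,0,0.005,0.02],[0,0.01,0,0,0,0.005,0.02],[0,0.012,0,0,0,0.005,0.02]]]' >/dev/null
python3 -c "
from h import *
st()"
python3 -m jog '[[[0,0.002,0,0,0,0,0.02],[0,0.003,0,0,0,0,0.02]]]' >/dev/null
python3 -c "
from h import *
st()"
python3 -m jog '[[[0,0.0015,0,0,0,0,0.02],[0,0.002,0,0,0,0,0.02]]]' >/dev/null
python3 -c "
from h import *
st()"
```

```text
t6.8 [0.6266 0.0423 0.0461] J0.79 F [-2.1 -0.1  4. ] w0.0298 q6 -0.00
t7.0 [0.6295 0.0425 0.046 ] J0.80 F [-1.9  1.1  3.7] w0.0295 q6 -0.00
t7.2 [0.6317 0.0425 0.0461] J0.80 F [-5.2  0.8  4.2] w0.0295 q6 -0.00
```

```bash
for i in 1; do python3 -m jog '[[[0,0.001,0,0,0,0,0.02],[0,0.001,0,0,0,0,0.02]]]' >/dev/null
python3 -c "
from h import *
st()"; python3 -m jog '[[[0,0.001,0,0,0,0,0.02],[0,0.001,0,0,0,0,0.02]]]' >/dev/null
python3 -c "
from h import *
st()"; done
```

```text
t7.5 [0.6318 0.0425 0.0461] J0.80 F [-10.5   0.4   7.2] w0.0295 q6 -0.00
t7.7 [0.6321 0.0426 0.0462] J0.81 F [-16.4  -0.8  11.9] w0.0293 q6 -0.00
```

```bash
python3 -m jog '[[[0,-0.001,0,0,0,0,0.07],[0,-0.001,0,0,0,0,0.07],[0,-0.001,0,0,0,0,0.07],[0,-0.001,0,0,0,0,0.07],[0,-0.001,0,0,0,0,0.07]]]' >/dev/null
python3 -c "
from h import *
st()"
python3 -m jog '[[[0,0,-0.02,0,0,0,0.07],[0,0,-0.06,0,0,0,0.07],[0,0,-0.11,0,0,0,0.07],[0,0,-0.125,0,0,0,0.07]]]' >/dev/null
python3 -c "
from h import *
st();print(go(.44,-.358,.171,65))"
```

```text
t8.2 [0.6328 0.0425 0.046 ] J0.80 F [ 0.  -0.5  0.2] w0.0659 q6 -0.00
t8.6 [0.6344 0.0426 0.1767] J0.80 F [-0.1  0.8 -0.4] w0.0699 q6 -0.00
(array([-0.3978, -0.2   ,  0.0042]), array([ 0.0067,  0.0042, -1.1204]))
```

```bash
python3 -m jog '[[[-0.398,-0.2,0,0,0,-1.12,0.07],[-0.398,-0.2,0,0,0,-1.12,0.07],[-0.398,-0.2,0,0,0,-1.12,0.07],[-0.398,-0.2,0,0,0,-1.12,0.07],[-0.398,-0.2,0,0,0,-1.12,0.07]]]' >/dev/null
python3 -c "
from h import *
st();print(go(.44,-.358,.171,65))
c=eyes.camera('top'); cv2.imwrite('pics/top2.png',c['frame']);np.save('top2.npy',pts(c))
for t in('guard_top','socket','bend','nest','key_grip','holder_mouth','hub_grip'):print(t,[(np.round(d['xyz'],4).tolist(),round(d['conf'],2)) for d in eyes.tip_of('top',t)])
c=eyes.camera('side'); cv2.imwrite('pics/side2.png',cv2.resize(c['frame'][150:310,200:360],None,fx=4,fy=4))
for t in('guard_top','socket','nest','key_grip','holder_mouth','hub_grip'):print(t,[(np.round(d['xyz'],4).tolist(),round(d['conf'],2)) for d in eyes.tip_of('side',t)])
"
```

```text
t9.1 [ 0.5284 -0.1727  0.1708] J41.91 F [ 0.  -0.1 -0.1] w0.0699 q6 -1.11
(array([-0.0789, -0.1896, -0.0002]), array([-1.00e-04, -1.00e-04, -4.03e-01]))
guard_top [([0.5748, -0.0256, 0.074], 0.81)]
socket [([0.5777, -0.0267, 0.0293], 0.75)]
bend [([0.5308, -0.0327, 0.0101], 0.96)]
nest [([0.6355, 0.0432, 0.0101], 0.56)]
key_grip [([0.5178, -0.4963, 0.0994], 0.81), ([0.4424, -0.3585, 0.1057], 0.72), ([0.2666, -0.216, 0.1016], 0.53), ([0.6141, -0.402, -0.0009], 0.38)]
holder_mouth [([0.4411, -0.3569, 0.0757], 0.92), ([0.5777, -0.0256, 0.0297], 0.4)]
hub_grip [([0.6295, 0.0424, 0.0632], 0.78)]
guard_top [([0.5754, -0.0242, 0.0763], 0.94)]
socket [([0.5774, -0.024, 0.0298], 0.5)]
nest [([0.6316, 0.0447, 0.0083], 0.85)]
key_grip [([0.4365, -0.3566, 0.1119], 0.95), ([0.5181, -0.5017, 0.0995], 0.74), ([0.2658, -0.2185, 0.1009], 0.62)]
holder_mouth [([0.4395, -0.3559, 0.078], 0.86)]
hub_grip [([0.6332, 0.0461, 0.0643], 0.47)]
```

View pics/side2.png

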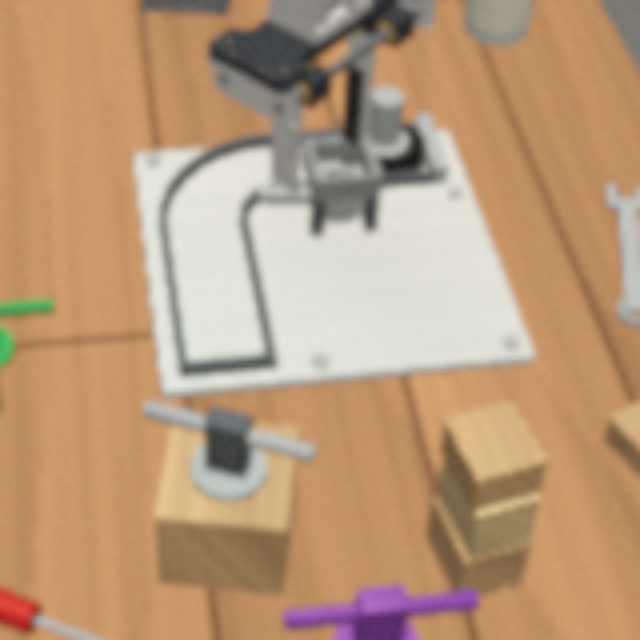

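Picture 4: the carrier sits against the stop, with the hub at about (385,115). The silver key is upright in its holder at (228,445). On to the key.

```bash
python3 -m jog '[[[-0.079,-0.19,0,0,0,-0.403,0.07],[-0.079,-0.19,0,0,0,-0.403,0.07],[-0.079,-0.19,0,0,0,-0.403,0.07],[-0.079,-0.19,0,0,0,-0.403,0.07],[-0.079,-0.19,0,0,0,-0.403,0.07]]]' >/dev/null
python3 -m jog '[[[0,0,0.02,0,0,0,0.07],[0,0,0.03,0,0,0,0.07]]]' >/dev/null
python3 -c "
from h import *
st();print(go(.44,-.357,.091,65))
c=eyes.camera('side'); cv2.imwrite('pics/side3.png',cv2.resize(c['frame'][210:310,210:310],None,fx=6,fy=6))"
```

```text
t10.5 [ 0.4394 -0.3562  0.1398] J64.61 F [-0.8  1.  -1. ] w0.0701 q6 -1.87
(array([-0.0009, -0.0005,  0.0488]), array([ 0.0005, -0.0013, -0.0068]))
```

View pics/side3.png

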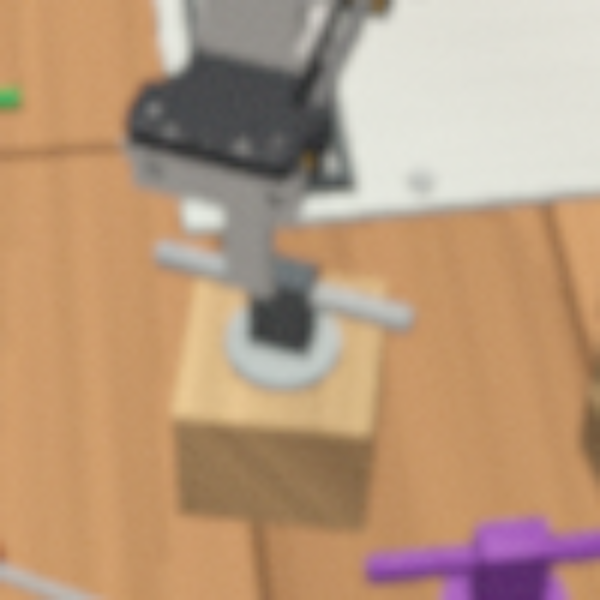

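Picture 5: the fingers straddle the hub, with the near finger at (250,240) in front of it. I descend and grip.

```bash
python3 -m jog '[[[-0.001,-0.001,0.02,0,0,0,0.07],[-0.001,-0.001,0.04,0,0,0,0.07],[-0.001,-0.001,0.049,0,0,0,0.07],[-0.001,-0.001,0.049,0,0,0,0.07]]]' >/dev/null
python3 -c "
from h import *
st()"
python3 -m jog '[[[0,0,0,0,0,0,0.005],[0,0,0,0,0,0,0.005],[0,0,0,0,0,0,0.005],[0,0,0,0,0,0,0.005],[0,0,0,0,0,0,0.005]]]' 30 >/dev/null
python3 -m jog '[[[0,0,0,0,0,0,0.005],[0,0,0,0,0,0,0.005],[0,0,0,0,0,0,0.005],[0,0,0,0,0,0,0.005],[0,0,0,0,0,0,0.005]]]' 50 >/dev/null
python3 -c "
from h import *
st()"
```

```text
t10.9 [ 0.4403 -0.3569  0.0914] J64.71 F [-0.7  0.8  0.6] w0.0696 q6 -1.88
t11.9 [ 0.4404 -0.3576  0.0921] J64.67 F [0.5 0.2 0.2] w0.0171 q6 -1.88
```

```bash
python3 -m jog '[[[0,0,-0.01,0,0,0,0.005],[0,0,-0.03,0,0,0,0.005],[0,0,-0.06,0,0,0,0.005],[0,0,-0.09,0,0,0,0.005],[0,0,-0.108,0,0,0,0.005]]]' >/dev/null
python3 -c "
from h import *
st();print(go(.5775,-.0255,.2,90.8))"
```

```text
t12.4 [ 0.4406 -0.358   0.2031] J64.67 F [ 0.5  0.4 -3.6] w0.0176 q6 -1.88
(array([0.0185, 0.3592, 0.0027]), array([-0.0014,  0.0022, -0.4561]))
```

```bash
python3 -m jog '[[[0.002,0.03,0,0,0,-0.09,0.005],[0.004,0.07,0,0,0,-0.18,0.005],[0.006,0.11,0,0,0,-0.27,0.005],[0.008,0.15,0,0,0,-0.36,0.005],[0.01,0.19,0,0,0,-0.456,0.005]]]' >/dev/null
python3 -c "
from h import *
st();print(go(.5775,-.0255,.2,90.8))"
```

```text
t12.9 [ 0.5128 -0.1802  0.2007] J91.00 F [ 0.9 -1.  -3.6] w0.0177 q6 -1.99
(array([-0.0674,  0.1535,  0.0006]), array([-0.0002,  0.0001,  0.0034]))
```

```bash
python3 -m jog '[[[-0.018,0.04,0,0,0,0.003,0.005],[-0.035,0.08,0,0,0,0.003,0.005],[-0.052,0.12,0,0,0,0.003,0.005],[-0.067,0.153,0,0,0,0.003,0.005],[-0.067,0.153,0,0,0,0.003,0.005]]]' >/dev/null
python3 -m jog '[[[0,0,0.01,0,0,0,0.005],[0,0,0.02,0,0,0,0.005],[0,0,0.025,0,0,0,0.005],[0,0,0.025,0,0,0,0.005]]]' >/dev/null
python3 -c "
from h import *
st();print(go(.5775,-.0255,.17,90.8))
for n in('side','top'):
  c=eyes.camera(n); P=pts(c)
  cv2.imwrite('pics/%s4.png'%n,cv2.resize(c['frame'][130:250,220:340] if n=='side' else c['frame'][110:230,190:310],None,fx=5,fy=5))
  for t in('guard_top','socket','key_tip','key_grip'):print(n,t,[(np.round(d['xyz'],4).tolist(),round(d['conf'],2)) for d in eyes.tip_of(n,t)])
"
```

```text
t13.8 [ 0.5768 -0.0286  0.174 ] J90.55 F [-0.   0.  -2.6] w0.0176 q6 -1.69
(array([-0.0007,  0.0031,  0.004 ]), array([ 0.0001, -0.0018, -0.0043]))
side guard_top [([0.578, -0.0238, 0.0736], 0.88)]
side socket [([0.584, -0.026, 0.0279], 0.68)]
side key_tip [([0.268, -0.2163, -0.003], 0.9), ([0.5741, -0.0232, 0.0902], 0.83), ([0.5183, -0.5043, 0.0019], 0.62)]
side key_grip [([0.2641, -0.2171, 0.1034], 0.67), ([0.5168, -0.4991, 0.1013], 0.63), ([0.5729, -0.025, 0.1946], 0.62)]
top guard_top []
top socket []
top key_tip [([0.5177, -0.5035, 0.0], 0.55)]
top key_grip [([0.5194, -0.4998, 0.0984], 0.85), ([0.2681, -0.2191, 0.101], 0.67), ([0.6163, -0.3998, -0.0004], 0.37)]
```

View pics/side4.png

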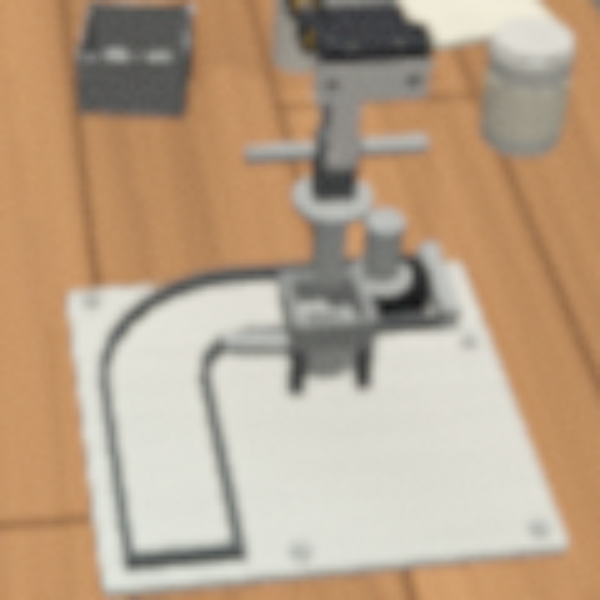

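Picture 6: the key hangs upright above the guard, its shank at (330,250) and the guard well at (328,295). I correct about 3 mm in y and then lower in steps.

```bash
python3 -m jog '[[[-0.0005,0.003,0,0,0,-0.004,0.005],[-0.0005,0.003,0.01,0,0,-0.004,0.005],[-0.0005,0.003,0.02,0,0,-0.004,0.005],[-0.0005,0.003,0.03,0,0,-0.004,0.005],[-0.0005,0.003,0.03,0,0,-0.004,0.005]]]' >/dev/null
python3 -c "
from h import *
st();print(bot.sense()['ft_torque'])"
python3 -m jog '[[[0,0,0.005,0,0,0,0.005],[0,0,0.01,0,0,0,0.005],[0,0,0.013,0,0,0,0.005]]]' >/dev/null
python3 -c "
from h import *
st();print(bot.sense()['ft_torque'])"
```

```text
t14.8 [ 0.577  -0.0247  0.143 ] J90.85 F [-0.9  0.7 -2.9] w0.0179 q6 -1.69
[ 0.02695873 -0.02398046  0.01076173]
t15.2 [ 0.5779 -0.0248  0.1317] J90.85 F [ 0.5  0.1 -3.3] w0.0179 q6 -1.69
[0.02845534 0.05726678 0.0683645 ]
```

```bash
python3 -m jog '[[[0,0,0.003,0,0,0,0.005],[0,0,0.005,0,0,0,0.005],[0,0,0.005,0,0,0,0.005]]]' >/dev/null
python3 -c "
from h import *
st();print(bot.sense()['ft_torque'])"
python3 -m jog '[[[0,0,0.002,0,0,0,0.005],[0,0,0.004,0,0,0,0.005],[0,0,0.004,0,0,0,0.005]]]' >/dev/null
python3 -c "
from h import *
st();print(bot.sense()['ft_torque'])"
```

```text
t15.4 [ 0.5778 -0.0248  0.1269] J90.85 F [-0.3 -0.5 -3.7] w0.0174 q6 -1.69
[-0.00450727 -0.04895997  0.03695623]
t15.8 [ 0.5778 -0.0248  0.1228] J90.85 F [-0.1  0.6 -3.2] w0.0176 q6 -1.69
[ 0.00769686  0.07520401 -0.06046126]
```

```bash
python3 -m jog '[[[0,0,0.002,0,0,0,0.005],[0,0,0.004,0,0,0,0.005],[0,0,0.007,0,0,0,0.005],[0,0,0.007,0,0,0,0.005]]]' >/dev/null
python3 -c "
from h import *
st()"
python3 -m jog '[[[0,0,0,0,0,0.1,0.005],[0,0,0,0,0,0.2,0.005],[0,0,0,0,0,0.3,0.005],[0,0,0,0,0,0.4,0.005],[0,0,0,0,0,0.5,0.005]]]' 60 >/dev/null
python3 -c "
from h import *
st();print(bot.sense()['ft_torque'])"
```

```text
t16.1 [ 0.5777 -0.0248  0.1156] J90.85 F [ 0.5 -0.2 -2.6] w0.0175 q6 -1.69
t16.6 [ 0.5783 -0.0246  0.1163] J61.97 F [ 1.8  0.6 -4. ] w0.0174 q6 -1.19
[ 0.39782235 -0.62957829  0.1370653 ]
```

```bash
python3 -m jog '[[[0,0,0,0,0,0.1,0.005],[0,0,0,0,0,0.2,0.005],[0,0,0,0,0,0.3,0.005],[0,0,0,0,0,0.4,0.005],[0,0,0,0,0,0.5,0.005]]]' 60 >/dev/null
python3 -c "
from h import *
st();print(bot.sense()['ft_torque'])"
python3 -m jog '[[[0,0,0,0,0,0.1,0.005],[0,0,0,0,0,0.2,0.005],[0,0,0,0,0,0.3,0.005],[0,0,0,0,0,0.4,0.005],[0,0,0,0,0,0.5,0.005]]]' 60 >/dev/null
python3 -c "
from h import *
st();print(bot.sense()['ft_torque'])"
python3 -m jog '[[[0,0,0,0,0,0.07,0.005],[0,0,0,0,0,0.14,0.005],[0,0,0,0,0,0.2,0.005]]]' 60 >/dev/null
python3 -c "
from h import *
st();print(bot.sense()['ft_torque'])"
```

```text
t17.1 [ 0.5783 -0.0246  0.1163] J33.34 F [ 2.  -0.  -3.2] w0.0175 q6 -0.69
[ 0.1562073  -0.4602413   0.22277761]
t17.6 [ 0.5782 -0.0247  0.1163] J4.69 F [ 1.6  1.1 -2.6] w0.0177 q6 -0.19
[ 0.19897296 -0.19175769  0.19426581]
t17.9 [ 0.5781 -0.0246  0.1162] J-6.70 F [-0.   0.6 -3. ] w0.0174 q6 0.01
[ 0.1179402  -0.10494377  0.16837464]
```

```bash
python3 -m jog '[[[0,0,0,0,0,0.05,0.005],[0,0,0,0,0,0.1,0.005],[0,0,0,0,0,0.1,0.005]]]' 60 >/dev/null
python3 -c "
from h import *
st();print(bot.sense()['ft_torque'])"
python3 -m jog '[[[0,0,0,0,0,0.05,0.005],[0,0,0,0,0,0.05,0.005]]]' 60 >/dev/null
python3 -c "
from h import *
st();print(bot.sense()['ft_torque'])"
```

```text
t18.2 [ 0.5781 -0.0246  0.1162] J-12.31 F [ 1.3  0.3 -2.5] w0.0176 q6 0.11
[ 0.19948659 -0.11058743  0.14263896]
t18.4 [ 0.578  -0.0247  0.1162] J-15.11 F [ 0.7  1.9 -1.5] w0.0176 q6 0.16
[ 0.21421561 -0.04178984  0.1159969 ]
```

```bash
python3 -m jog '[[[0,0,0,0,0,0.04,0.005],[0,0,0,0,0,0.04,0.005]]]' 60 >/dev/null
python3 -c "
from h import *
st();print(bot.sense()['ft_torque'])"
python3 -m jog '[[[0,0,0,0,0,0.04,0.005],[0,0,0,0,0,0.04,0.005]]]' 60 >/dev/null
python3 -c "
from h import *
st();print(bot.sense()['ft_torque'])
for n in('side','top'):
  c=eyes.camera(n)
  cv2.imwrite('pics/%s5.png'%n,cv2.resize(c['frame'][160:230,240:320] if n=='side' else c['frame'][110:230,190:310],None,fx=8,fy=8))
"
```

```text
t18.6 [ 0.578  -0.0247  0.1162] J-17.35 F [ 0.   1.3 -1. ] w0.0177 q6 0.20
[ 0.28030235 -0.0638902   0.13773252]
t18.9 [ 0.578  -0.0247  0.1162] J-19.64 F [ 0.5  0.9 -0.2] w0.0174 q6 0.24
[ 0.26860926 -0.1285443   0.22537954]
```

View pics/side5.png

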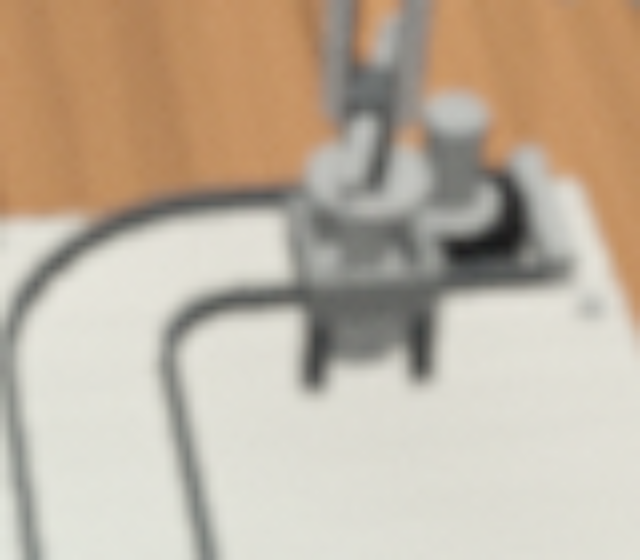

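Picture 7: the bar no longer lies along −x and is hidden behind the guard. The torque is still at friction level, so I keep turning to the hard stop.

```bash
for k in 1; do python3 -m jog '[[[0,0,0,0,0,0.04,0.005],[0,0,0,0,0,0.04,0.005]]]' 60 >/dev/null
python3 -c "
from h import *
st();print(bot.sense()['ft_torque'])"
python3 -m jog '[[[0,0,0,0,0,0.04,0.005],[0,0,0,0,0,0.04,0.005]]]' 60 >/dev/null
python3 -c "
from h import *
st();print(bot.sense()['ft_torque'])"
python3 -m jog '[[[0,0,0,0,0,0.04,0.005],[0,0,0,0,0,0.04,0.005]]]' 60 >/dev/null
python3 -c "
from h import *
st();print(bot.sense()['ft_torque'])"; done
```

```text
t19.1 [ 0.578  -0.0247  0.1162] J-21.96 F [ 0.2  2.3 -0.6] w0.0177 q6 0.28
[ 0.36072562 -0.09477333  0.25288172]
t19.4 [ 0.578  -0.0248  0.1162] J-24.23 F [-0.1  2.3 -1.1] w0.0177 q6 0.32
[ 0.38035302 -0.09887595  0.39809897]
t19.6 [ 0.578  -0.0247  0.1162] J-26.50 F [-0.2  1.9 -0.9] w0.0176 q6 0.36
[ 0.37992005 -0.05484555  0.56459205]
```

```bash
python3 -m jog '[[[0,0,0,0,0,0.05,0.005],[0,0,0,0,0,0.05,0.005],[0,0,0,0,0,0.05,0.005]]]' 60 >/dev/null
python3 -c "
from h import *
st();print(bot.sense()['ft_torque'])"
python3 -m jog '[[[0,0,0,0,0,-0.1,0.005],[0,0,0,0,0,-0.2,0.005],[0,0,0,0,0,-0.3,0.005],[0,0,0,0,0,-0.38,0.005],[0,0,0,0,0,-0.38,0.005]]]' 60 >/dev/null
python3 -c "
from h import *
st();print(bot.sense()['ft_torque'])"
```

```text
t19.9 [ 0.5779 -0.0247  0.1161] J-29.30 F [0.3 1.4 0.6] w0.0177 q6 0.41
[0.39720719 0.05708699 0.69320373]
t20.4 [ 0.5776 -0.025   0.1157] J-7.57 F [-0.6  0.1 -3.1] w0.0174 q6 0.03
[-0.0667961   0.09169544 -0.0041888 ]
```

```bash
python3 -m jog '[[[0,0,-0.01,0,0,0,0.005],[0,0,-0.03,0,0,0,0.005],[0,0,-0.055,0,0,0,0.005],[0,0,-0.08,0,0,0,0.005],[0,0,-0.087,0,0,0,0.005]]]' 60 >/dev/null
python3 -c "
from h import *
st();print(go(.4404,-.3576,.203,-12.5))"
```

```text
t20.9 [ 0.5788 -0.025   0.2064] J-7.79 F [-0.3  0.4 -3.2] w0.0175 q6 0.03
(array([-0.3483, -0.0921,  0.003 ]), array([ 0.0044, -0.0002,  0.0823]))
```

```bash
python3 -m jog '[[[-0.03,-0.008,0,0,0,0,0.005],[-0.07,-0.019,0,0,0,0,0.005],[-0.11,-0.029,0,0,0,0,0.005],[-0.15,-0.04,0,0,0,0,0.005],[-0.19,-0.05,0,0,0,0,0.005]]]' 60 >/dev/null
python3 -m jog '[[[-0.04,-0.01,0,0,0,0.04,0.005],[-0.08,-0.02,0,0,0,0.082,0.005],[-0.12,-0.032,0,0,0,0.082,0.005],[-0.15,-0.04,0,0,0,0.082,0.005],[-0.158,-0.042,0,0,0,0.082,0.005]]]' 60 >/dev/null
python3 -c "
from h import *
st();print(go(.4404,-.3576,.203,-12.5))
c=eyes.camera('top')
im=c['frame'];cv2.imwrite('pics/top6.png',cv2.resize(im[115:235,205:385],None,fx=4.4,fy=4.4))
print(eyes.tip_of('top','holder_mouth'))
P=pts(c)
s=np.array([.578,-.0253]);L=P-np.r_[s,0]
m=(abs(L[...,0])<.03)&(L[...,1]>.035)&(L[...,1]<.085)&(P[...,2]>.028)&(P[...,2]<.045)
q=P[m];print(len(q),q.mean(0),q.min(0),q.max(0), np.rad2deg(np.arctan2(*(q.mean(0)[:2]-s)[::-1])))
"
```

```text
t21.9 [ 0.4384 -0.3597  0.2023] J-12.62 F [-0.6  0.5 -2.9] w0.0174 q6 -0.53
(array([ 0.0025,  0.0015, -0.0007]), array([-0.0011, -0.0001, -0.0022]))
[]
111 [0.58836822 0.0330201  0.03451259] [0.56806918 0.01031726 0.02802583] [0.60781731 0.05866642 0.04491401] 79.91920599788506
```

View pics/top6.png

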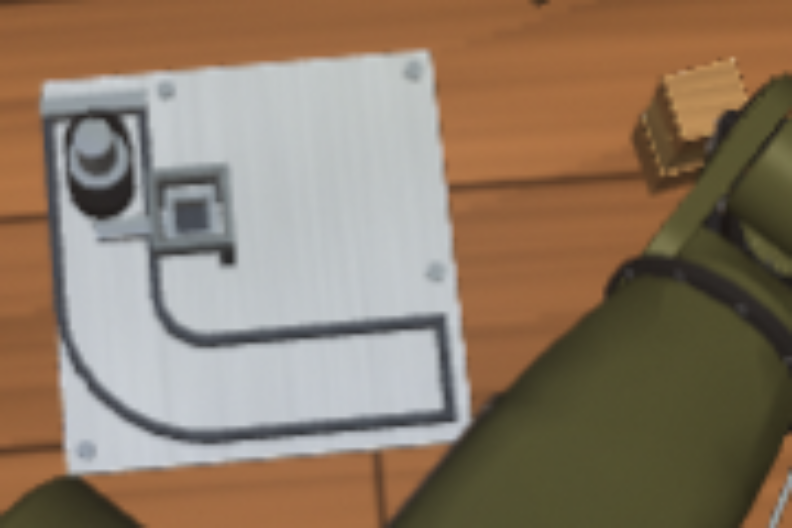

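Picture 8: the latch bar at (125,230) lies straight across the track behind the carrier, which is at the stop (100,165). The socket is square again, so the end stop was reached. Now I lower the key into the holder.

```bash
python3 -m jog '[[[0.0025,0.0015,0,0,0,0,0.005],[0.0025,0.0015,0.01,0,0,0,0.005],[0.0025,0.0015,0.03,0,0,0,0.005],[0.0025,0.0015,0.035,0,0,0,0.005],[0.0025,0.0015,0.035,0,0,0,0.005]]]' 60 >/dev/null
python3 -c "
from h import *
st();print(go(.4404,-.3576,.167,-12.5))
c=eyes.camera('side');cv2.imwrite('pics/side6.png',cv2.resize(c['frame'][200:310,200:310],None,fx=5.4,fy=5.4))
for t in('key_tip','holder_mouth'):print(t,[(np.round(d['xyz'],4).tolist(),round(d['conf'],2)) for d in eyes.tip_of('side',t)])
"
```

```text
t22.4 [ 0.4422 -0.3543  0.1672] J-12.34 F [ 0.5  0.  -3. ] w0.0174 q6 -0.52
(array([-0.0036, -0.001 ,  0.0002]), array([-0.0016, -0.0009,  0.0027]))
key_tip [([0.5187, -0.502, 0.0012], 0.97), ([0.442, -0.3475, 0.0853], 0.92), ([0.2705, -0.2165, -0.0013], 0.57)]
holder_mouth [([0.4406, -0.356, 0.0786], 0.72)]
```

View pics/side6.png

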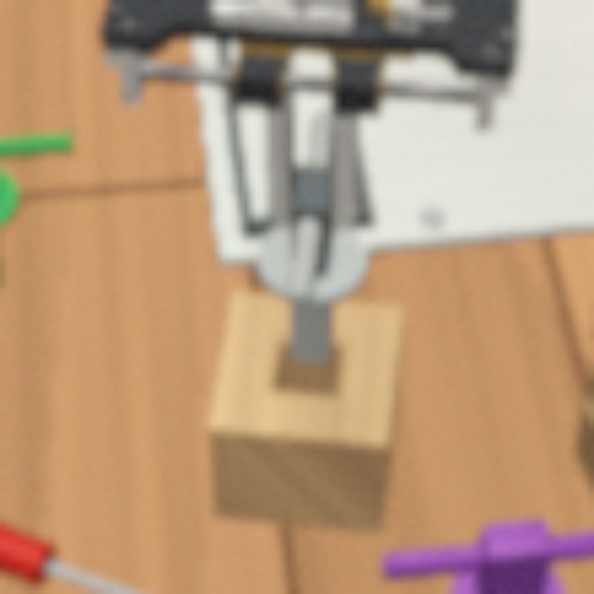

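Picture 9: the tip at (313,362) is over the hole at (307,368), a few mm too far in +x and +y. That matches the measured residual, so I correct it and lower with force checks.

```bash
python3 -m jog '[[[-0.0036,-0.0015,0,0,0,0,0.005],[-0.0036,-0.0015,0,0,0,0,0.005],[-0.0036,-0.0015,0.007,0,0,0,0.005],[-0.0036,-0.0015,0.014,0,0,0,0.005],[-0.0036,-0.0015,0.014,0,0,0,0.005]]]' 60 >/dev/null
python3 -c "
from h import *
st();print(bot.sense()['ft_torque'])"
python3 -m jog '[[[0,0,0.007,0,0,0,0.005],[0,0,0.014,0,0,0,0.005],[0,0,0.014,0,0,0,0.005]]]' 60 >/dev/null
python3 -c "
from h import *
st();print(bot.sense()['ft_torque'],go(.4404,-.3576,.1,-12.5))"
```

```text
t23.1 [ 0.4394 -0.358   0.1526] J-12.40 F [ 0.3  0.2 -3.2] w0.0173 q6 -0.53
[-0.09555267  0.08666753  0.01152933]
t23.4 [ 0.4395 -0.358   0.1388] J-12.39 F [ 0.4 -0.8 -3.4] w0.0173 q6 -0.53
[-0.07090065  0.04569094 -0.041031  ] (array([0.0005, 0.0009, 0.0388]), array([-0.0017, -0.001 ,  0.0019]))
```

In the hole with no contact. I continue down.

```bash
python3 -m jog '[[[0,0,0.01,0,0,0,0.005],[0,0,0.02,0,0,0,0.005],[0,0,0.03,0,0,0,0.005],[0,0,0.035,0,0,0,0.005],[0,0,0.035,0,0,0,0.005]]]' 60 >/dev/null
python3 -c "
from h import *
st();print(bot.sense()['ft_torque'])"
python3 -m jog '[[[0,0,0.004,0,0,0,0.005],[0,0,0.008,0,0,0,0.005],[0,0,0.01,0,0,0,0.005],[0,0,0.01,0,0,0,0.005]]]' 20 >/dev/null
python3 -c "
from h import *
st();print(bot.sense()['ft_torque'])"
```

```text
t23.9 [ 0.4396 -0.3581  0.1041] J-12.40 F [-0.6 -0.5 -2.8] w0.0173 q6 -0.53
[-0.08943743  0.07090341 -0.01356807]
t24.3 [ 0.4398 -0.3583  0.0949] J-12.39 F [-0.2 -0.2 -3.3] w0.0177 q6 -0.53
[-0.1169386   0.12909774  0.00251167]
```

```bash
python3 -m jog '[[[0,0,0.0015,0,0,0,0.005],[0,0,0.0025,0,0,0,0.005],[0,0,0.0025,0,0,0,0.005]]]' 10 >/dev/null
python3 -c "
from h import *
st()"
python3 -m jog '[[[0,0,0,0,0,0,0.06],[0,0,0,0,0,0,0.06],[0,0,0,0,0,0,0.06],[0,0,0,0,0,0,0.06],[0,0,0,0,0,0,0.06]]]' >/dev/null
python3 -m jog '[[[0,0,0,0,0,0,0.06],[0,0,0,0,0,0,0.06],[0,0,0,0,0,0,0.06]]]' >/dev/null
python3 -c "
from h import *
st()"
python3 -m jog '[[[0,0,-0.01,0,0,0,0.06],[0,0,-0.03,0,0,0,0.06],[0,0,-0.06,0,0,0,0.06],[0,0,-0.1,0,0,0,0.06],[0,0,-0.13,0,0,0,0.06]]]' >/dev/null
python3 -c "
from h import *
st();print(go(.45,-.1,.24,-12))"
```

```text
t24.6 [ 0.4399 -0.3584  0.0925] J-12.40 F [-0.7 -0.3 -2.7] w0.0182 q6 -0.53
t25.4 [ 0.4399 -0.3584  0.0926] J-12.40 F [0.4 0.4 0.4] w0.0600 q6 -0.53
t25.9 [ 0.44   -0.3585  0.2258] J-12.39 F [-0.2  1.2 -0.3] w0.0597 q6 -0.53
(array([ 0.2546, -0.0457, -0.0146]), array([ 0.0019,  0.0012, -0.0068]))
```

```bash
python3 -m jog '[[[0.04,-0.025,0,0,0,0,0.06],[0.08,-0.05,0,0,0,0,0.06],[0.12,-0.075,0,0,0,0,0.06],[0.16,-0.1,0,0,0,0,0.06],[0.2,-0.125,0,0,0,0,0.06]]]' >/dev/null
python3 -c "
from h import *
st()
A=eyes.camera('top')
for t in('key_grip','hub_grip','nest','guard_top'):print(t,[(np.round(d['xyz'],4).tolist(),round(d['conf'],2)) for d in eyes.tip_of('top',t)])
B=eyes.camera('side')
for t in('key_grip','hub_grip','blocks','oiler'):print(t,[(np.round(d['xyz'],4).tolist(),round(d['conf'],2)) for d in eyes.tip_of('side',t)])
a=cv2.resize(A['frame'][110:230,190:310],(400,400),interpolation=cv2.INTER_CUBIC);b=cv2.resize(B['frame'][165:315,220:370],(400,400),interpolation=cv2.INTER_CUBIC)
cv2.imwrite('pics/fin.png',np.hstack([a,b]))
P=pts(B)
m=(np.hypot(P[...,0]-.44,P[...,1]+.358)<.05)&(P[...,2]>.08);print(P[m][:,2].max(),np.percentile(P[m][:,2],[5,50,95]))
"
```

```text
t26.4 [ 0.3598 -0.1347  0.2233] J-12.42 F [1.2 0.2 1.2] w0.0602 q6 -0.24
key_grip [([0.4408, -0.3583, 0.1064], 0.88), ([0.2691, -0.2199, 0.0988], 0.81), ([0.5186, -0.4983, 0.0985], 0.79)]
hub_grip [([0.6322, 0.0419, 0.0674], 0.89)]
nest [([0.6322, 0.0461, 0.0074], 0.63)]
guard_top [([0.5771, -0.0262, 0.0737], 0.77), ([0.6313, 0.0425, 0.066], 0.21)]
key_grip [([0.263, -0.2161, 0.1014], 0.76), ([0.5219, -0.5008, 0.1008], 0.58), ([0.4361, -0.3549, 0.1096], 0.53)]
hub_grip [([0.6329, 0.044, 0.0625], 0.71), ([0.579, -0.0277, 0.0289], 0.71)]
blocks [([0.6169, -0.396, 0.0015], 0.68)]
oiler [([0.6274, 0.4014, 0.0014], 0.71)]
0.1357308022035266 [0.08031557 0.09051776 0.13328065]
```

View pics/fin.png

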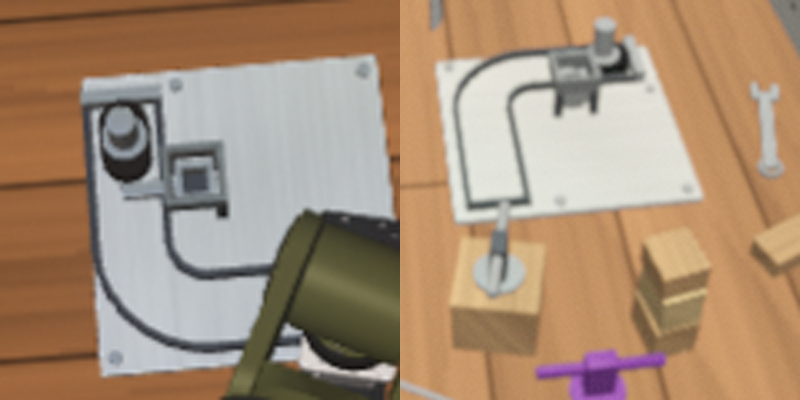

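Picture 10: the carrier is home (125,135), the bar lies across the track (148,190), and the key is upright and fully down in the holder (500,265). The block stack is standing. I hand the job in.

```bash
python3 -c "
from bench import bot
print(bot.finish_job())"
```

```text
the job is handed in; nothing more can be done
None
```

The job is handed in at about 27 s on the robot's clock: the carrier is home, the latch bar is across the track, and the key is back in its holder.

- **Carrier:** I slid it round the guide without lifting until it met the stop, with force rising to about 16 N. At the end the hub measured (0.632, 0.042), level with the estimated nest.
- **Latch:** I turned the screw clockwise with the key until the torque climbed from about 0.2 to 0.7 N m at the hard stop. The last picture shows the bar straight across the track behind the carrier. A rough depth check gave a bar direction of about 80° where roughly 91° was expected. I set that aside because the sampled region seems to have taken in part of the carrier too.
- **Key:** It is upright in the holder. When I let go, the tool height (0.0925 m) matched the height at pickup (0.092 m). The highest point of the key, 0.136 m, is where it was before.
- **Other objects:** The block stack is standing in the picture. The bottle was reported at its original place, though not viewed. I did not touch the green or purple look-alikes.

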